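Clamp the filled cigar moulds in filling order

ROBOT

A 6-joint arm with a two-finger parallel gripper is mounted at the origin on the work surface. World frame = base frame: x ahead of the robot, y to its left, z up, the work surface at z = 0. Lengths are in m, angles in rad, forces in N, time in s.
With the tool pointing down it reaches from about 0.375 to 0.9 m from the base axis. Payload 3.1 kg.
Tool frame: the origin (TCP) lies at the centre of the arm's flange, where the gripper is bolted on; the fingertips stand robot.tip_extent ahead of it and the grasp point (between the pads) lies 164 mm ahead of it (robot.tip_extent is the distance from the TCP to the fingertips, in m); z points along the fingers, y is the line along which they close (so a half turn about z gives the same grasp; the last joint's range is limited). The gripper opens to 87 mm and grips with 3 to 60 N. Pads are 19 mm wide; open, the fingers measure 117 mm over their backs; the gripper's body (75 mm by 190 mm) begins 51 mm behind the grasp point.
Start: joints at [1.147, 0.527, 1.433, -0, 1.181, -0.178], TCP at [0.151, 0.606, 0.405] pointing down, gripper open.
Joint ranges: [-3.08, 3.08], [-0.75, 2.2], [0.22, 2.44], [-1.43, 4.57], [0, 2.65], [-2.85, 2.85]. Speed limits (rad/s): [2.79, 2.79, 3.14, 3.14, 3.14, 3.14].

INTERFACE

Orientations are given as a unit quaternion [x, y, z, w].
In Python, from rig import get_obs, camera, hand_in, cut_out, robot gives the robot as it stands.
- The arm moves only by the tool step_arm, never from a script. Its argument "rows" is a list of rows, each a list of 6 numbers: the shift along the world's x, y, z in m, then the turn, a rotation vector about the world's x, y, z in degrees. A call has 1 to 12 rows; each row shifts and turns the commanded pose from where the row before left it; what a row does not reach is not made up. A row lasts 1/8 s, in which the tool goes at most 62.5 mm and 10.7 degrees, less where a joint would pass 70% of its speed; a pose out of reach is approached as far as the arm can. A call is refused whole if a number of a shift passes 0.0625 or a number of a turn 10.7, either way. A call with a gripper value outside its range is refused whole. "jaw" is the finger opening in m, from 0 to 0.087, set as the call begins (left out, the last holds). The fingers move at their own pace and stop on an object; "squeeze" is the grip in N (left out, the last holds). Time passes only in rows, so rows that do not move let the fingers close. It gives the time, the measured TCP pose, the force, the opening and the grip force at its end, in the units of the state.
- get_obs(): the state, without advancing time (a new reading comes with each control period).
- camera(name): name is "scene" or "top"; returns a dict with "pixels" (384x512x3 uint8, blue, green, red), "depth" (384x512 float32, m along the optical axis (not along the pixel's ray), 0 where there is no reading), "fov_y" (degrees; the focal length in pixels is half the picture's height over the tangent of half this angle, whatever the lens; pixels are square), "cx", "cy" (the principal point, pixels), "extrinsics" (4x4, takes a point from camera to world coordinates). Camera axes: x right, y up, looking along -z (the intrinsics and any distortion apply to the point x, -y, -z); pixel columns grow to the right and rows downward; lengths in m; the calibration is good to about 2 mm. A picture is of the moment at which its call begins.
- hand_in(): hands the job in; it is judged then, once.
Trained networks look in the newest picture that a camera, given by its name, has taken for a name from the list of things; names that differ only in an ending like _2 or _b are one class to them, and where a whole thing is asked for, a point or a joint stands for the part that bears it (a point fixed in the world has none). Each returns a list of dicts, best first, with "confidence" (0 to 1); they miss things now and then, are a little off and sometimes report something else, mostly with a low value. They report only what shows in the picture. A call takes as long as a camera call.
- cut_out(label, camera): "region" (384x512 bool, what is visible of it) and "extent" ([centre column, centre row, width, height] in pixels, round what is visible of it).
The state is a dict: "time": time; "q": joint angles; "joint_velocities": joint speeds; "joint_torque": joint torques, N m; "position": TCP position; "tool_rot": TCP orientation; "ft_force": force on the tool from outside, world axes, zero at the start; "moment": the same for the moment, N m; "grip_width": finger opening in m; "grip_force": force on a finger pad.
Only numpy, scipy, OpenCV 4.12 (cv2) and the standard library are available. Lean on these libraries where they do the work, as an engineer would, in place of code of your own. Each camera call takes 0.05 s, during which the arm holds its last target. There are 200 camera calls.

TASK

Clamp the filled rows of the cigar mould in the order in which they were filled: with the fingertips, push the red key all the way down, then the yellow key, then the blue key, keeping each key up until its turn. The white key belongs to the empty row: leave it up. Nothing is to be picked up; leave the glue jar, the tape ring and the wooden tamper where they stand.

Things in the scene. Friction and masses are not known exactly. Their poses are not given: they have to be found in the camera images.
- bed: Dark steel bed plate of the bench mould press, 200 x 310 x 6 mm, fixed to the table. Origin: centre of its underside, on the table. Four stations of one shape stand on it side by side along its y axis, at y = -105, -35, 35 and 105 mm (pitch 70 mm), in any colour order. Its x axis points from the finger plates towards the key hinges.
- key_red (a joint): Hinge of the red key, in rad: 0 fully raised, 0.32 fully down on its stop (finger plate level); starts between 0 and 0.05. It turns about a level axis (the bed's y axis) 81 mm above the table, 60 mm from the bed's middle line towards the bed's +x. Friction, no spring: about 4 N on the finger plate moves it, and it stays where it is left.
- plate_red (a point): Centre of the top face of the red key's finger plate, a red square 36 x 36 x 8 mm on a 16 mm wide steel arm, 104 mm from the hinge axis towards the bed's -x. Fully raised: 117 mm above the table, 37 mm to the -x side of the bed's middle line. Fully down: 85 mm above the table, level, 44 mm to the -x side. Three brown cigars lie in the wooden mould row under it.
- key_yellow (a joint): Hinge of the yellow key, in rad: 0 fully raised, 0.32 fully down on its stop (finger plate level); starts between 0 and 0.05. It turns about a level axis (the bed's y axis) 81 mm above the table, 60 mm from the bed's middle line towards the bed's +x. Friction, no spring: about 4 N on the finger plate moves it, and it stays where it is left.
- plate_yellow (a point): Centre of the top face of the yellow key's finger plate, a yellow square 36 x 36 x 8 mm on a 16 mm wide steel arm, 104 mm from the hinge axis towards the bed's -x. Fully raised: 117 mm above the table, 37 mm to the -x side of the bed's middle line. Fully down: 85 mm above the table, level, 44 mm to the -x side. Three brown cigars lie in the wooden mould row under it.
- key_blue (a joint): Hinge of the blue key, in rad: 0 fully raised, 0.32 fully down on its stop (finger plate level); starts between 0 and 0.05. It turns about a level axis (the bed's y axis) 81 mm above the table, 60 mm from the bed's middle line towards the bed's +x. Friction, no spring: about 4 N on the finger plate moves it, and it stays where it is left.
- plate_blue (a point): Centre of the top face of the blue key's finger plate, a blue square 36 x 36 x 8 mm on a 16 mm wide steel arm, 104 mm from the hinge axis towards the bed's -x. Fully raised: 117 mm above the table, 37 mm to the -x side of the bed's middle line. Fully down: 85 mm above the table, level, 44 mm to the -x side. Three brown cigars lie in the wooden mould row under it.
- key_white (a joint): Hinge of the white key, in rad: 0 fully raised, 0.32 fully down on its stop (finger plate level); starts between 0 and 0.05. It turns about a level axis (the bed's y axis) 81 mm above the table, 60 mm from the bed's middle line towards the bed's +x. Friction, no spring: about 4 N on the finger plate moves it, and it stays where it is left.
- plate_white (a point): Centre of the top face of the white key's finger plate, a white square 36 x 36 x 8 mm on a 16 mm wide steel arm, 104 mm from the hinge axis towards the bed's -x. Fully raised: 117 mm above the table, 37 mm to the -x side of the bed's middle line. Fully down: 85 mm above the table, level, 44 mm to the -x side. The wooden mould row under it is empty.
- glue_jar: Loose closed glue jar, 48 mm across, 62 mm high, near one end of the bed; bystander. Origin: centre of its underside.
- tape_ring: Loose white tape ring, 64 mm outside, 44 mm inside, 22 mm high, lying flat near the other end of the bed; bystander. Origin: centre of its underside.
- dowel: Loose wooden tamper standing upright on the robot's side of the bed, 38 mm across, 60 mm high; bystander. Origin: centre of its underside.

How it is judged:
On the way, in this order (a step that is already met when the one before it is completed fails the run):
1. the fingers push the red key fully down, with the yellow and blue keys still up (value of joint key_red above 0.27 rad and contact force between the fingers and key_red above 0.5 N and value of joint each of key_yellow, key_blue below 0.15 rad), for 0.05 s.
2. then the fingers push the yellow key fully down too, with the blue key still up (value of joint each of key_red, key_yellow above 0.27 rad and contact force between the fingers and key_yellow above 0.5 N and value of joint key_blue below 0.15 rad), for 0.05 s.
3. then the fingers push the blue key fully down too (value of joint each of key_red, key_yellow, key_blue above 0.27 rad and contact force between the fingers and key_blue above 0.5 N), for 0.05 s.
At the end, for the whole second after the job is handed in: The red, yellow and blue keys are all down (joint above 0.27 rad of 0.32), the white key is still up (below 0.15 rad), and the jar, tape ring and tamper are at rest within 20 mm of where they started (value of joint each of key_red, key_yellow, key_blue above 0.27 rad and value of joint key_white below 0.15 rad and distance of each of glue_jar, tape_ring, dowel from where it was at the start of the episode below 0.02 m and linear speed of each of glue_jar, tape_ring, dowel below 0.02 m/s); the robot touches nothing.
It fails at once if the white key of the empty row is pushed down (value of joint key_white above 0.15 rad).
It fails at once if the blue key goes down before the yellow one (value of joint key_blue above 0.15 rad and value of joint key_yellow below 0.27 rad).
It fails at once if the yellow key goes down before the red one (value of joint key_yellow above 0.15 rad and value of joint key_red below 0.27 rad).
It fails at once if a bystander (jar, tape ring or tamper) is shoved, lifted or carried (distance of any of glue_jar, tape_ring, dowel from where it was at the start of the episode above 0.02 m).
It also fails if it takes over 38 s, if anything falls off the work surface, if the arm or the gripper's body presses on something with over 40 N, if the wrist force passes 120 N, or if a joint passes its speed limit or range.

## Working session

There is one attempt and no reset: what is moved stays moved. The work goes in short steps, Python scripts to look and compute and a tool call to move; the robot and the scene stay as the last step left them, time stands still between calls to the robot, and variables do not carry over. Pictures are saved under pics/ and viewed, at most 10 in all, crops included, and the job is handed in when it is done.

Besides the shell and the picture viewer there is one more tool, called after "Call:" by a JSON object that holds its "op" and its "data". step_arm: Moves the arm, as the interface text tells. Its arguments: {"type":"object","properties":{"rows":{"type":"array"},"jaw":{"type":"number"},"squeeze":{"type":"number"}},"required":["rows"]}

```bash
mkdir -p pics
cat > h.py <<'E'
import numpy as np, cv2
from rig import *
def cloud(c):
    d=c["depth"]; f=192/np.tan(np.radians(c["fov_y"])/2)
    v,u=np.mgrid[:384,:512]
    P=np.stack([(u-c["cx"])/f*d,-(v-c["cy"])/f*d,-d],-1)
    E=np.array(c["extrinsics"]); return P@E[:3,:3].T+E[:3,3]
E
python3 - <<'E'
from h import *
print(robot, getattr(robot,'tip_extent',None)); o=get_obs(); print(o)
for n in("top","scene"):
    c=camera(n); cv2.imwrite(f"pics/{n}0.png",c["pixels"]); W=cloud(c)
    print(n,[k for k in c], np.round(c["extrinsics"],3).tolist())
    for l in ["plate_red","plate_yellow","plate_blue","plate_white","bed","glue_jar","tape_ring","dowel"]:
        for r in cut_out(l,n)[:2]:
            m=r["region"]&(c["depth"]>0); p=W[m]
            if len(p)==0: continue
            z=np.percentile(p[:,2],90); t=p[p[:,2]>z-.012]
            print(l,round(r["confidence"],2),np.round(r["extent"]),m.sum(),"med",np.round(np.median(p,0),3),"top",np.round(t.mean(0),3),"zmax",round(z,3))
E
```

```text
<Robot object at 0x7fb35bb5be00> 0.1822
{'time': 0.0, 'q': array([ 1.14751878e+00,  5.28483150e-01,  1.43391631e+00, -1.12802570e-07,
        1.18139999e+00, -1.78497396e-01]), 'joint_velocities': array([0.00167265, 0.00056856, 0.00171687, 0.00076343, 0.00050171,
       0.00082365]), 'joint_torque': array([-9.26397297e-04, -4.40038776e+01, -1.76596874e+01,  6.34337962e-02,
        5.81251353e-02, -1.36738199e-04]), 'position': array([0.15128905, 0.6060544 , 0.40375631]), 'tool_rot': array([ 1.22084653e-01,  9.92519078e-01, -1.05384227e-03, -3.26962035e-04]), 'ft_force': array([-0.07808808, -1.15833308,  0.44897764]), 'moment': array([0.01963637, 0.02636571, 0.01161963]), 'grip_force': 0.0, 'grip_width': 0.08718875026748148}
top ['pixels', 'depth', 'fov_y', 'cx', 'cy', 'extrinsics'] [[-0.01, 0.992, -0.125, 0.451], [-0.999, -0.015, -0.039, -0.009], [-0.041, 0.124, 0.991, 1.068], [0.0, 0.0, 0.0, 1.0]]
plate_red 0.68 [237. 192. 135. 100.] 2509 med [0.523 0.047 0.006] top [0.558 0.066 0.007] zmax 0.009
plate_red 0.67 [247. 183.  27.  55.] 771 med [0.576 0.052 0.092] top [0.549 0.046 
[... 1315 characters left out ...]

plate_white 0.62 [320. 255.  68.  67.] 1683 med [0.558 0.192 0.092] top [0.526 0.184 0.113] zmax 0.116
bed 0.88 [285. 266. 179. 126.] 2765 med [0.647 0.201 0.007] top [0.617 0.156 0.007] zmax 0.009
bed 0.36 [320. 254.  70.  63.] 1613 med [0.557 0.192 0.093] top [0.526 0.183 0.113] zmax 0.116
glue_jar 0.56 [228. 141.  19.  35.] 616 med [ 0.582 -0.152  0.047] top [ 0.579 -0.161  0.062] zmax 0.064
tape_ring 0.71 [385. 311.  42.  40.] 772 med [0.494 0.306 0.022] top [0.494 0.304 0.022] zmax 0.024
tape_ring 0.57 [244. 171.  65.  53.] 1222 med [ 0.593 -0.013  0.092] top [ 0.562 -0.023  0.113] zmax 0.116
dowel 0.85 [337. 188.  20.  29.] 448 med [0.434 0.061 0.032] top [0.43  0.056 0.058] zmax 0.06
```

View pics/top0.png

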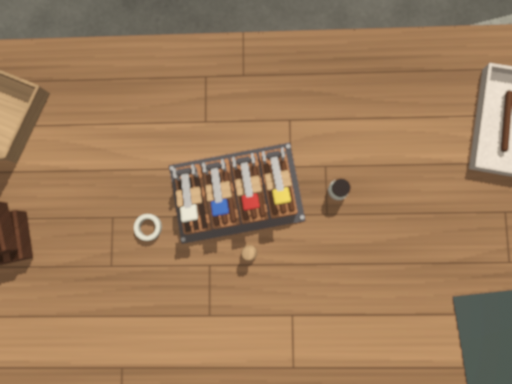

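View pics/scene0.png

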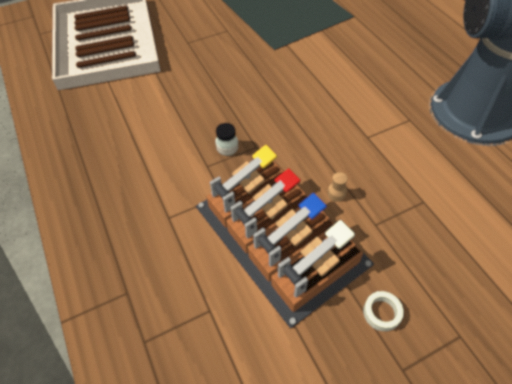

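The top view shows, left to right, the white plate at (189,213), blue at (219,208), red at (250,202) and yellow at (282,196). The dowel is at (248,254), the ring at (147,229) and the jar at (340,188). Next I'll refine the plate centres by colour.

Run:
```python
from h import *
for n in("top","scene"):
    c=camera(n); W=cloud(c); hsv=cv2.cvtColor(c["pixels"],cv2.COLOR_BGR2HSV); H,S,V=[hsv[...,i].astype(int) for i in range(3)]
    z=(W[...,2]>.095)&(W[...,2]<.135)&(W[...,0]>.45)&(W[...,0]<.62)
    C={}
    for k,m in dict(red=((H<6)|(H>174))&(S>170),yellow=(abs(H-28)<6)&(S>150),blue=(abs(H-112)<12)&(S>130),white=(S<40)&(V>215)).items():
        p=W[m&z]; C[k]=(p.min(0)+p.max(0))/2
        print(n,k,len(p),np.round(p.mean(0),4),np.round(np.ptp(p,axis=0),3),"mid",np.round(C[k],4))
```

```text
top red 181 [0.5389 0.0443 0.1144] [0.034 0.036 0.012] mid [0.5419 0.0447 0.1142]
top yellow 24 [ 0.5442 -0.0175  0.1161] [0.026 0.035 0.01 ] mid [ 0.5496 -0.0241  0.1154]
top blue 169 [0.5289 0.1122 0.1148] [0.032 0.035 0.015] mid [0.5305 0.1125 0.1145]
top white 178 [0.5189 0.1812 0.1137] [0.032 0.035 0.016] mid [0.5205 0.1817 0.1123]
scene red 284 [0.542  0.045  0.1145] [0.036 0.039 0.014] mid [0.544  0.0439 0.1129]
scene yellow 249 [ 0.5542 -0.024   0.1151] [0.035 0.039 0.013] mid [ 0.5563 -0.0246  0.1146]
scene blue 316 [0.5304 0.113  0.1152] [0.038 0.039 0.014] mid [0.5313 0.1138 0.1138]
scene white 495 [0.5349 0.1676 0.1112] [0.113 0.225 0.026] mid [0.5585 0.0865 0.1081]
```

Call:
{"op": "step_arm", "data": {"rows": [[0.0276, -0.0401, 0, 0, 0, 0], [0.0276, -0.0401, 0, 0, 0, 0], [0.0276, -0.0401, 0, 0, 0, 0], [0.0276, -0.0401, 0, 0, 0, 0], [0.0276, -0.0401, 0, 0, 0, 0], [0.0276, -0.0401, 0, 0, 0, 0], [0.0276, -0.0401, 0, 0, 0, 0], [0.0276, -0.0401, 0, 0, 0, 0], [0.0276, -0.0401, 0, 0, 0, 0], [0.0276, -0.0401, 0, 0, 0, 0], [0.0276, -0.0401, 0, 0, 0, 0], [0.0276, -0.0401, 0, 0, 0, 0]], "jaw": 0}}

```text
time: 2.5
position: [0.4835, 0.1237, 0.405]
tool_rot: [0.122, 0.993, 0.0, 0.0]
ft_force: [1.0, 0.3, 0.1]
grip_width: 0.0007
grip_force: 0.0
```

Call:
{"op": "step_arm", "data": {"rows": [[0.0276, -0.0401, 0, 0, 0, 0], [0.0276, -0.0401, 0, 0, 0, 0], [0, 0, 0, 0, 0, 0], [0, 0, 0, 0, 0, 0]]}}

```text
time: 3.0
position: [0.5374, 0.045, 0.4045]
tool_rot: [0.122, 0.992, 0.0, -0.001]
ft_force: [0.5, 0.1, 1.0]
grip_width: 0.0001
grip_force: 0.0
```

Call:
{"op": "step_arm", "data": {"rows": [[0, 0, -0.035, 0, 0, 0], [0, 0, -0.035, 0, 0, 0], [0, 0, -0.025, 0, 0, 0], [0, 0, -0.01, 0, 0, 0], [0, 0, -0.01, 0, 0, 0], [0, 0, -0.01, 0, 0, 0], [0, 0, -0.006, 0, 0, 0], [0, 0, -0.004, 0, 0, 0], [0, 0, 0, 0, 0, 0]]}}

```text
time: 4.12
position: [0.5383, 0.0448, 0.2695]
tool_rot: [0.122, 0.993, -0.0, 0.001]
ft_force: [1.1, -0.3, 0.4]
grip_width: 0.0003
grip_force: 0.0
```

Call:
{"op": "step_arm", "data": {"rows": [[0, 0, -0.002, 0, 0, 0], [0, 0, -0.002, 0, 0, 0], [0, 0, 0, 0, 0, 0]]}}

```text
time: 4.5
position: [0.5385, 0.0448, 0.2674]
tool_rot: [0.122, 0.993, -0.0, 0.001]
ft_force: [-2.5, 0.4, 10.9]
grip_width: 0.0003
grip_force: 5.9
```

Run:
```python
from h import *
c=camera("scene"); cv2.imwrite("pics/s1.png",cv2.resize(c["pixels"][120:330,180:420],None,fx=3,fy=2.8)[:600]); print(get_obs()["ft_force"],get_obs()["position"])
```

```text
[-2.79633934  0.19635037 11.54165666] [0.53842877 0.04479014 0.26739221]
```

View pics/s1.png

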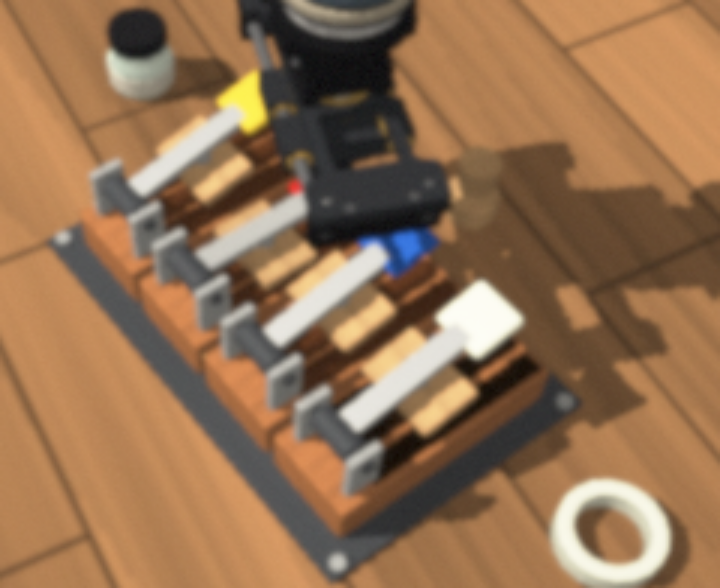

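The red arm (crop centre about (260,230)) is level under the gripper, while yellow, blue and white are still up. The tip is at 85 mm, where the stop should be. I'll press a little more to confirm.

Call:
{"op": "step_arm", "data": {"rows": [[0, 0, -0.002, 0, 0, 0], [0, 0, -0.001, 0, 0, 0], [0, 0, 0, 0, 0, 0]]}}

```text
time: 4.92
position: [0.5383, 0.0449, 0.267]
tool_rot: [0.122, 0.993, -0.0, 0.002]
ft_force: [-6.8, 0.1, 30.0]
grip_width: 0.0001
grip_force: 15.3
```

Red is on its stop: the force went up with almost no motion. Yellow is next.

Call:
{"op": "step_arm", "data": {"rows": [[0, 0, 0.03, 0, 0, 0], [0, 0, 0.036, 0, 0, 0], [0.006, -0.035, 0, 0, 0, 0], [0.006, -0.035, 0, 0, 0, 0], [0, 0, 0, 0, 0, 0], [0, 0, 0, 0, 0, 0]]}}

```text
time: 5.68
position: [0.5497, -0.0249, 0.3285]
tool_rot: [0.122, 0.992, 0.0, -0.0]
ft_force: [-0.7, 0.1, 1.2]
grip_width: 0.0004
grip_force: 0.0
```

Run:
```python
from h import *
o=get_obs();print(o["position"],o["ft_force"])
c=camera("scene"); W=cloud(c); hsv=cv2.cvtColor(c["pixels"],cv2.COLOR_BGR2HSV); H,S,V=[hsv[...,i].astype(int) for i in range(3)]
z=(W[...,2]>.06)&(W[...,2]<.135)&(W[...,0]>.45)&(W[...,0]<.62)
for k,m in dict(red=((H<6)|(H>174))&(S>170),blue=(abs(H-112)<12)&(S>130)).items():
    p=W[m&z]; print(k,len(p),np.round(np.median(p,0),4))
```

```text
[ 0.54968808 -0.02491503  0.32846868] [-0.66261668  0.06433387  1.16890324]
red 261 [0.5373 0.0456 0.0858]
blue 315 [0.5305 0.1134 0.1154]
```

Red is down at 0.086 m and blue is still up, so I'll push yellow. The command has to end about 65 mm lower.

Call:
{"op": "step_arm", "data": {"rows": [[0, 0, -0.02, 0, 0, 0], [0, 0, -0.01, 0, 0, 0], [0, 0, -0.01, 0, 0, 0], [0, 0, -0.01, 0, 0, 0], [0, 0, -0.008, 0, 0, 0], [0, 0, -0.004, 0, 0, 0], [0, 0, -0.002, 0, 0, 0], [0, 0, -0.001, 0, 0, 0], [0, 0, 0, 0, 0, 0], [0, 0, 0, 0, 0, 0]]}}

```text
time: 6.98
position: [0.5493, -0.0249, 0.2671]
tool_rot: [0.122, 0.993, -0.0, -0.0]
ft_force: [-10.1, 0.9, 28.4]
grip_width: 0.0002
grip_force: 13.9
```

Call:
{"op": "step_arm", "data": {"rows": [[0, 0, 0.03, 0, 0, 0], [0, 0, 0.035, 0, 0, 0], [-0.006, 0.035, 0, 0, 0, 0], [-0.006, 0.035, 0, 0, 0, 0], [-0.006, 0.034, 0, 0, 0, 0], [-0.005, 0.034, 0, 0, 0, 0], [0, 0, 0, 0, 0, 0], [0, 0, 0, 0, 0, 0]]}}

```text
time: 7.98
position: [0.5274, 0.1127, 0.3286]
tool_rot: [0.122, 0.993, -0.0, 0.001]
ft_force: [-0.1, 0.2, 0.3]
grip_width: 0.0005
grip_force: 0.0
```

Run:
```python
from h import *
o=get_obs();print(o["position"],o["ft_force"])
c=camera("scene"); W=cloud(c); hsv=cv2.cvtColor(c["pixels"],cv2.COLOR_BGR2HSV); H,S,V=[hsv[...,i].astype(int) for i in range(3)]
z=(W[...,2]>.06)&(W[...,2]<.135)&(W[...,0]>.45)&(W[...,0]<.62)
for k,m in dict(red=((H<6)|(H>174))&(S>170),yellow=(abs(H-28)<6)&(S>150)).items():
    p=W[m&z]; print(k,len(p),np.round(np.median(p,0),4))
```

```text
[0.52736169 0.11269061 0.3285914 ] [-0.14957236  0.19808453  0.29950441]
red 260 [0.5372 0.0458 0.0856]
yellow 226 [ 0.5487 -0.0241  0.0857]
```

Call:
{"op": "step_arm", "data": {"rows": [[0, 0, -0.02, 0, 0, 0], [0, 0, -0.01, 0, 0, 0], [0, 0, -0.01, 0, 0, 0], [0, 0, -0.01, 0, 0, 0], [0, 0, -0.008, 0, 0, 0], [0, 0, -0.004, 0, 0, 0], [0, 0, -0.002, 0, 0, 0], [0, 0, -0.001, 0, 0, 0], [0, 0, 0, 0, 0, 0], [0, 0, 0, 0, 0, 0]]}}

```text
time: 9.28
position: [0.5264, 0.1129, 0.2671]
tool_rot: [0.122, 0.993, -0.0, 0.0]
ft_force: [-7.8, -3.0, 28.0]
grip_width: 0.0005
grip_force: 14.1
```

Call:
{"op": "step_arm", "data": {"rows": [[0, 0, 0.03, 0, 0, 0], [0, 0, 0.04, 0, 0, 0], [0, 0, 0.05, 0, 0, 0], [0, 0, 0.03, 0, 0, 0], [0, 0, 0, 0, 0, 0], [0, 0, 0, 0, 0, 0], [0, 0, 0, 0, 0, 0]]}}

```text
time: 10.15
position: [0.5265, 0.113, 0.412]
tool_rot: [0.122, 0.993, -0.0, -0.002]
ft_force: [-0.8, 0.0, -0.3]
grip_width: 0.0001
grip_force: 0.0
```

Run:
```python
from h import *
o=get_obs();print(o["position"],o["ft_force"])
c=camera("scene"); W=cloud(c); hsv=cv2.cvtColor(c["pixels"],cv2.COLOR_BGR2HSV); H,S,V=[hsv[...,i].astype(int) for i in range(3)]
z=(W[...,2]>.06)&(W[...,2]<.135)&(W[...,0]>.45)&(W[...,0]<.62)
for k,m in dict(red=((H<6)|(H>174))&(S>170),yellow=(abs(H-28)<6)&(S>150),blue=(abs(H-112)<12)&(S>130)).items():
    p=W[m&z]; print(k,len(p),np.round(np.median(p,0),4))
for l in ["plate_white","glue_jar","tape_ring","dowel"]:
    for r in cut_out(l,"scene")[:1]:
        p=W[r["region"]]; print(l,np.round(np.median(p,0),3),np.percentile(p[:,2],90))
```

```text
[0.52652298 0.11299131 0.41203475] [-0.82365661  0.00714024 -0.28186961]
red 263 [0.5369 0.0459 0.0855]
yellow 227 [ 0.549  -0.0229  0.0856]
blue 284 [0.5256 0.1132 0.0858]
plate_white [0.558 0.192 0.091] 0.1154777252292182
glue_jar [ 0.582 -0.152  0.049] 0.06350644487760308
dowel [0.436 0.064 0.027] 0.056823421185188995
```

All three keys are down, white is up, and the jar and tamper haven't moved. The detector missed the tape ring this time, but the arm never went near it.

```bash
python3 -c "
from rig import hand_in; print(hand_in())"
```

```text
the job is handed in; nothing more can be done
None
```

I pushed the red, yellow and blue keys fully down in that order, left white up, and handed the job in at about 10 s; the judge returned no verdict, and the tape ring went undetected in my last picture, though the arm stayed well above it.

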